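# Set a straightedge flush to a panel edge under a bar lamp and secure it

### The job

Set up the straightedge as a marking guide on the layout board: lay it flat on the board under the low bar lamp, its long working edge (the one farther from the grip) pressed gently against the plywood panel's edge that lies under the lamp so that it sits flush along the whole edge, and its end far from the robot where the turnbutton can cover it. Then turn the turnbutton fully across that end to secure it. Do not bump the lamp or disturb the other things on the table.

Things in the scene. Friction and masses are not known exactly. Their poses are not given: they have to be found in the camera images.
- rule: Loose aluminium straightedge, 0.25-0.5 kg: flat bar 290 long (y -145 to 145), 45 wide (x), 6 thick, with an upright grip block, 30 along y, 22 along x, its top 42 above the underside. Origin: underside, below the grip's centre. Working edge at x = +30, back edge at x = -15; z up. Laid in place its axes run like the panel's; the y = -145 end is then far from the robot, by the turnbutton.
- rule_near (a point): Point on the straightedge's working edge, rule frame (30, +100, 3) (the half nearer the robot once laid).
- rule_far (a point): Point on the straightedge's working edge, rule frame (30, -100, 3).
- rule_end (a point): Middle of the straightedge's end that goes under the turnbutton, rule frame (7.5, -145, 3).
- jig: Fixed wooden layout board, 18 thick, lying on the table. It spans x -110 to +200 and y -215 to +155 from its origin, which is at its underside (table height), roughly under the middle of the panel's edge. Its x points roughly to the robot's left, its y roughly back towards the robot; z up. The straightedge belongs centred on its origin along y.
- panel: Plywood panel 12 thick, 150 deep (x 0 to +150) and 220 wide (y -110 to +110), screwed flat onto the board, slightly askew to it. Origin: middle of the edge to be used (its right edge seen from the robot, under the lamp), at its underside = board top, 18 above the table. The edge lies along its y; x points into the panel, z up.
- lamp: Fixed bar lamp standing on the board, its frame the same as the board's (origin at table height). Its head is a level bar, x -45 to -5, y -110 to +110, from 173 to 193 above the table, so it hangs over the place where the straightedge and its grip belong. A thin arm leads back from it (y -7 to +7, up to 203 high) to a post at x = 172. It must not be bumped.
- turnbutton (a joint): Turn of the wooden turnbutton: 0 = open, pointing to the board's -x (to the robot's right), negative = swung farther away from the straightedge's place (to -0.6); 1.571 = fully closed at its stop, pointing to the board's +y (back at the robot), across the straightedge's far end. Grows clockwise from above; stiff enough to stay where it is left.
- turn_pivot (a point): Pivot axis of the turnbutton, board frame (-22, -175), 45 above the table. The turnbutton is a flat tongue 18 wide and 6 thick reaching 60 from the pivot, its underside 28 above the table (4 above a straightedge lying on the board), with an upright wing on it, 8 thick, from 4 behind to 46 ahead of the pivot along the tongue, up to 59 above the table. A boss of radius 9 is under the pivot.
- turn_tip (a point): Outer end of the wing on the turnbutton, 46 from the pivot, 45 above the table.
- tape_roll: Cardboard tape core lying on the panel, 60 across, 20 high; origin at its underside. A bystander; leave it where it is.
- mug: White mug 76 across, 90 high; origin at its underside. A bystander; leave it where it is.
- bowl: Blue bowl 120 across, 50 high; origin at its underside. A bystander; leave it where it is.
- jar: Glass jar 60 across, 80 high; origin at its underside. A bystander; leave it where it is.
- tape_case: Grey tape-measure case 60 x 45 x 35 high; origin at its underside. A bystander; leave it where it is.
- screwdriver: Screwdriver lying on the table; origin at its underside. A bystander; leave it where it is.
- tumbler: Glass tumbler 64 across, 100 high; origin at its underside. A bystander; leave it where it is.

How it is judged:
On the way, in this order (a step that is already met when the one before it is completed fails the run):
1. The straightedge lies flat on the board with its working edge flush along the panel's edge (within 2 mm at both points) and is pressed against it with more than 1 N, the turnbutton still open (x of rule_near in the frame of panel between -0.002 and 0.002 m and x of rule_far in the frame of panel between -0.002 and 0.002 m and z of rule in the frame of jig between 0.015 and 0.0205 m and angle between rule's own z axis and vertical below 0.04 rad and y of rule_end in the frame of jig between -0.164 and -0.13 m and contact force between rule and panel above 1 N and value of joint turnbutton below 0.9 rad), for 0.1 s.
2. The turnbutton is turned fully across the straightedge's end (joint above 1.4 rad) (value of joint turnbutton above 1.4 rad), for 0.2 s.
At the end, for the whole second after the job is handed in: The straightedge lies flat and at rest on the board, both marked points of its working edge within 2 mm of the panel edge, its far end under the turnbutton (130 to 164 mm from the board origin along the board -y), and the turnbutton is turned beyond 1.4 rad (x of rule_near in the frame of panel between -0.002 and 0.002 m and x of rule_far in the frame of panel between -0.002 and 0.002 m and z of rule in the frame of jig between 0.015 and 0.0205 m and angle between rule's own z axis and vertical below 0.04 rad and y of rule_end in the frame of jig between -0.164 and -0.13 m and value of joint turnbutton above 1.4 rad and linear speed of rule below 0.01 m/s); the robot touches nothing.
It fails at once if The lamp is bumped (more than 3 N) (contact force between lamp and anything else above 3 N).
It fails at once if The straightedge is rammed against the panel (more than 40 N) (contact force between rule and panel above 40 N).
It fails at once if A bystander is moved by more than 25 mm (distance of any of tape_roll, mug, bowl, jar, tape_case, screwdriver, tumbler from where it was at the start of the episode above 0.025 m).
It also fails if it takes over 48 s, if anything falls off the work surface, if the arm or the gripper's body presses on something with over 40 N, if the wrist force passes 120 N, or if a joint passes its speed limit or range.

### The arm

A 6-joint arm with a two-finger parallel gripper is mounted at the origin on the work surface. World frame = base frame: x ahead of the robot, y to its left, z up, the work surface at z = 0. Lengths are in m, angles in rad, forces in N, time in s.
With the tool pointing down it reaches from about 0.25 to 0.725 m from the base axis. Payload 9.7 kg.
Tool frame: the origin (TCP) lies between the finger pads; the fingertips stand bot.tip_reach ahead of it and the grasp point (between the pads) lies 2 mm behind it (bot.tip_reach is the distance from the TCP to the fingertips, in m); z points along the fingers, y is the line along which they close (so a half turn about z gives the same grasp; the last joint's range is limited). The gripper opens to 85 mm and grips with 20 to 120 N. Pads are 22 mm wide; open, the fingers measure 114 mm over their backs; the gripper's body (76 mm by 85 mm) begins 54 mm behind the grasp point. The pads swing forward as they close: fully open they stand 13 mm farther back than shut.
Start: joints at [-1.28, 0.087, 0.176, 1.66, 0, 1.571], TCP at [0.158, -0.527, 0.248] pointing down, gripper open.
Joint ranges: [-3.13, 3.13], [-0.85, 1.81], [-1.15, 1.24], [-2.2, 2.28], [-1.44, 1.52], [-3.14, 3.14]. Speed limits (rad/s): [2.22, 2.22, 2.57, 3.14, 3.14, 3.14].

### API

Orientations are given as a unit quaternion [w, x, y, z].
In Python, from bench import bot, camera, order gives the robot as it stands.
- The arm moves only by the tool send_rows, never from a script. Its argument "commands" is a list of rows, each a list of 7 numbers: the turn, a rotation vector about the tool's x, y, z in rad, then the shift along the tool's x, y, z in mm, then the finger opening in mm, from 0 to 85.4. A call has 1 to 12 rows; each row is the pose to reach, as a shift and turn from the pose commanded when the call began, along the tool's axes at that moment; what a row does not reach only later rows make up. A row lasts 1/10 s, in which the tool goes at most 50 mm and 8.59 degrees, less where a joint would pass 70% of its speed; a pose out of reach is approached as far as the arm can. A call with a gripper value outside its range is refused whole. The fingers move at their own pace and stop on an object; "squeeze" is the grip in N (left out, the last holds). Time passes only in rows, so rows that repeat a pose let the fingers close. It gives the time, the measured TCP pose, the force, the opening and the grip force at its end, in the units of the state.
- bot.read_state(): the state, without advancing time (a new reading comes with each control period).
- camera(name): name is "scene" or "side" or "wrist"; returns a dict with "frame" (420x560x3 uint8, red, green, blue), "fx", "fy", "cx", "cy" (pixels), "T" (4x4, takes a point from camera to world coordinates). Camera axes: x right, y up, looking along -z (the intrinsics and any distortion apply to the point x, -y, -z); pixel columns grow to the right and rows downward; lengths in m; the calibration is good to about 2 mm. The wrist camera is an equidistant fisheye: a pixel r from the principal point sees the ray r / f radians off the axis. A picture is of the moment at which its call begins. There is no depth.
- order.finish_job(): hands the job in; it is judged then, once.
The state is a dict: "t": time; "joint_pos": joint angles; "qd": joint speeds; "effort": joint torques, N m; "tool_pos": TCP position; "ee_rot": TCP orientation; "ft_force": force on the tool from outside, world axes, zero at the start; "torque": the same for the moment, N m; "finger_gap": finger opening in m; "grasp_force": force on a finger pad.
Only numpy, scipy, OpenCV 4.12 (cv2) and the standard library are available. Lean on these libraries where they do the work, as an engineer would, in place of code of your own. Each camera call takes 0.05 s, during which the arm holds its last target. There are 200 camera calls.

## Working session

There is one attempt and no reset: what is moved stays moved. The work goes in short steps, Python scripts to look and compute and a tool call to move; the robot and the scene stay as the last step left them, time stands still between calls to the robot, and variables do not carry over. Pictures are saved under pics/ and viewed, at most 10 in all, crops included, and the job is handed in when it is done.

Besides the shell and the picture viewer there is one more tool, called after "Emit:" as name(argument=value, ...) on one line, values as JSON. send_rows: Moves the arm, as the interface text tells. Its arguments: {"type":"object","properties":{"commands":{"type":"array","items":{"type":"array","items":{"type":"number"}}},"squeeze":{"type":"number"}},"required":["commands"]}

```bash
mkdir -p pics; ls; python3 - <<'E'
from bench import bot,camera,order
import cv2,pickle
d={n:camera(n) for n in("scene","side","wrist")}
pickle.dump(d,open('c0.pkl','wb'))
for n in d: cv2.imwrite(f'pics/{n}0.png',cv2.resize(d[n]["frame"][:,:,::-1],(784,588),interpolation=cv2.INTER_CUBIC)); print(n,d[n]["fx"],d[n]["cx"],d[n]["cy"],d[n]["T"].round(3).tolist())
print(bot.read_state(),bot.tip_reach)
E
```

```text
pics
scene 447.6550462974612 285.09607242940376 214.72093535231926 [[0.586, -0.611, 0.532, 1.162], [0.811, 0.445, -0.381, -0.475], [-0.004, 0.655, 0.756, 1.012], [0.0, 0.0, 0.0, 1.0]]
side 401.7270417043781 281.9767595264228 205.7978085474383 [[-0.979, 0.139, -0.152, 0.322], [-0.206, -0.639, 0.741, 0.922], [0.006, 0.757, 0.654, 0.852], [0.0, 0.0, 0.0, 1.0]]
wrist 325.19226210127806 278.23676909320983 212.3208335344998 [[0.286, 0.91, 0.299, 0.235], [-0.958, 0.272, 0.088, -0.504], [-0.001, -0.312, 0.95, 0.374], [0.0, 0.0, 0.0, 1.0]]
{'t': 0.15, 'joint_pos': array([-1.28001970e+00,  8.73487081e-02,  1.75304424e-01,  1.65981483e+00,
       -3.98100833e-06,  1.57082351e+00]), 'qd': array([ 8.56844621e-04, -1.38097478e-03,  1.99096881e-03, -1.28136797e-03,
        1.52288619e-03,  9.03375698e-06]), 'effort': array([-8.48062245e-04, -5.20763218e+01,  4.65042937e+01,  1.39435221e-02,
        1.49554813e-05,  1.62459742e-05]), 'tool_pos': array([ 0.15763431, -0.52675289,  0.24773168]), 'ee_rot': array([-5.25497484e-04,  9.89451552e-01,  1.44863190e-01, -7.89631303e-05]), 'ft_force': array([-0.34593615,  0.23606377,  0.1155873 ]), 'torque': array([-0.03041103, -0.03690619, -0.01631068]), 'grasp_force': 0.0, 'finger_gap': 0.08537785341458923} 0.017
```

View pics/scene0.png

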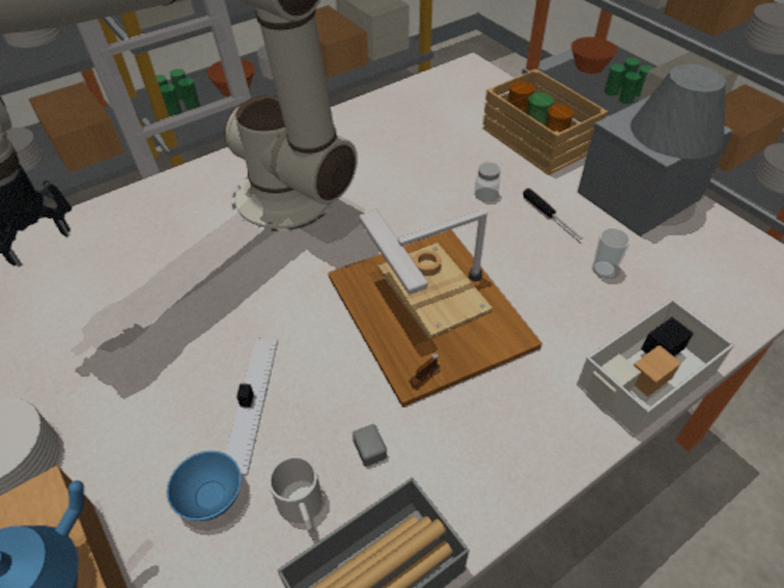

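View pics/side0.png

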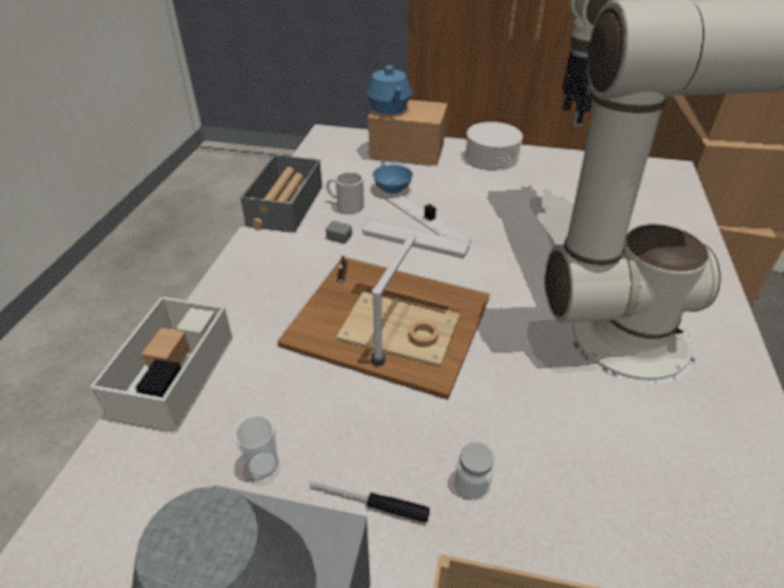

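View pics/wrist0.png

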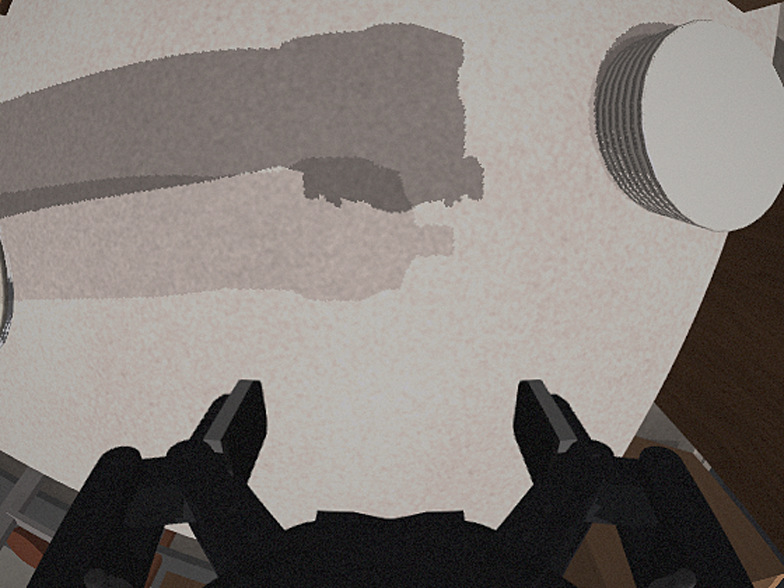

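The scene view shows the rule at (268,340)–(240,470) with its grip at (245,395). The board's corners are near (330,277), (462,232), (540,345) and (405,403), the panel and lamp are on it, and the turnbutton is at (427,370). In the side view the rule lies behind the lamp, with the grip at (430,212). The wrist view shows only table.

```bash
cat > h.py <<'E'
import numpy as np,cv2,pickle
from scipy.spatial.transform import Rotation as R
def ray(c,px,fish=False):
    px=np.atleast_2d(np.asarray(px,float)); x=(px[:,0]-c["cx"])/c["fx"]; y=(px[:,1]-c["cy"])/c["fy"]
    if fish:
        r=np.hypot(x,y); s=np.where(r>1e-9,np.sin(r)/np.maximum(r,1e-9),1); d=np.c_[x*s,-y*s,-np.cos(r)]
    else: d=np.c_[x,-y,-np.ones_like(x)]
    return c["T"][:3,3],d@c["T"][:3,:3].T
def onplane(c,px,z,fish=False):
    o,d=ray(c,px,fish); return o+d*((z-o[2])/d[:,2])[:,None]
def proj(c,P,fish=False):
    P=np.atleast_2d(P); q=(P-c["T"][:3,3])@c["T"][:3,:3]; x,y,z=q[:,0],-q[:,1],-q[:,2]
    if fish:
        r=np.hypot(x,y); th=np.arctan2(r,z); k=th/np.maximum(r,1e-9)
    else: k=1/z
    return np.c_[c["fx"]*x*k+c["cx"],c["fy"]*y*k+c["cy"]]
def topview(c,x0,x1,y0,y1,z,s=0.5,fish=False): # s mm/pixel; image up = +x, left = +y
    xs=np.arange(x1,x0,-s/1000); ys=np.arange(y1,y0,-s/1000); Y,X=np.meshgrid(ys,xs)
    p=proj(c,np.c_[X.ravel(),Y.ravel(),np.full(X.size,z)],fish).astype(np.float32)
    return cv2.remap(c["frame"],p[:,0].reshape(X.shape),p[:,1].reshape(X.shape),cv2.INTER_CUBIC)
def unview(p,x0,x1,y0,y1,s=0.5):
    p=np.atleast_2d(p); return np.c_[x1-p[:,1]*s/1000,y1-p[:,0]*s/1000]
E
python3 - <<'E'
from h import *
d=pickle.load(open('c0.pkl','rb')); s=d["scene"]; f=lambda u:(np.array(u)+.5)/1.4-.5
print('board',onplane(s,f([(330,277),(462,232),(540,345),(405,403)]),.018).round(3).tolist())
print('rule ends',onplane(s,f([(268,340),(240,470)]),.006).round(3).tolist(),'grip top',onplane(s,f([(245,388)]),.042).round(3).tolist())
print('turn',onplane(s,f([(427,365)]),.045).round(3).tolist())
for n in("scene","side"):
    im=topview(d[n],.1,.75,-.45,.3,.018,1.25)
    if n=="scene": a=im
    else: b=im
cv2.imwrite('pics/top0.png',cv2.resize(topview(s,.1,.70,-.5,.25,.012,1.0),None,fx=1,fy=1)[:,:,::-1])
E
```

```text
board [[0.319, -0.056, 0.018], [0.377, 0.267, 0.018], [0.72, 0.183, 0.018], [0.67, -0.111, 0.018]]
rule ends [[0.383, -0.243, 0.006], [0.605, -0.416, 0.006]] grip top [[0.485, -0.338, 0.042]]
turn [[0.641, -0.039, 0.045]]
```

View pics/top0.png

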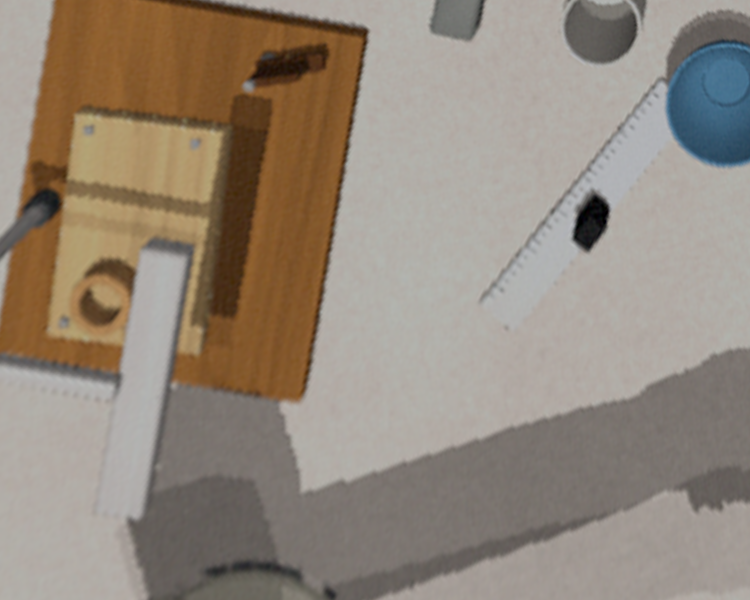

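The top view (1 mm/px) shows the working edge at (482,300)–(660,82), facing the board. The bowl is beyond the far end. The panel's right edge runs (230,130)–(205,350), and the turnbutton runs (250,85)–(325,52). I'll lift the rule with a tool tilted about 55° to the right, so the hand stays clear of the lamp.

```bash
python3 - <<'E'
from h import *
d=pickle.load(open('c0.pkl','rb')); B=(.28,.75,-.15,.30)
def linfit(p): 
    vx,vy,x,y=cv2.fitLine(np.float32(p),cv2.DIST_HUBER,0,.01,.01).ravel(); return vx,vy,x,y
ims=[]
for n in("scene","side"):
    im=topview(d[n],*B,.030,1.0); hsv=cv2.cvtColor(im,cv2.COLOR_RGB2HSV); ims.append(im)
    m=((hsv[...,0]>15)&(hsv[...,0]<32)&(hsv[...,1]>60)&(hsv[...,2]>60)).astype(np.uint8)
    m=cv2.morphologyEx(m,cv2.MORPH_OPEN,np.ones((3,3)))
    ims.append(cv2.cvtColor(m*255,cv2.COLOR_GRAY2RGB))
    e=[]
    for r in range(m.shape[0]):
        c=np.flatnonzero(m[r]); 
        if len(c)>40: e.append((c.max(),r))
    e=np.array(e); print(n,[tuple(map(float,unview(q,*B,1.0)[0].round(4))) for q in e[::12]])
    # black grip
    f=cv2.cvtColor(d[n]["frame"],cv2.COLOR_RGB2HSV)[...,2]; x,y=(175,282) if n=="scene" else (307,151)
    k=(f[y-20:y+20,x-20:x+20]<60).astype(np.uint8); M=cv2.moments(k,True); print('grip px',M['m10']/M['m00']+x-20,M['m01']/M['m00']+y-20,M['m00'])
    d[n]["g"]=(M['m10']/M['m00']+x-20,M['m01']/M['m00']+y-20)
a,u=ray(d["scene"],d["scene"]["g"]);b,v=ray(d["side"],d["side"]["g"]);u=u[0]/np.linalg.norm(u);v=v[0]/np.linalg.norm(v)
t=np.linalg.lstsq(np.c_[u,-v],b-a,rcond=None)[0]; print('grip',a+u*t[0],b+v*t[1])
cv2.imwrite('pics/p.png',cv2.resize(np.vstack([np.hstack(ims[:2])[:300],np.hstack(ims[2:])[:300]]),None,fx=.88,fy=.98)[:,:,::-1])
rb=(.33,.68,-.46,-.18); im=topview(d["scene"],*rb,.006,.5)
cv2.imwrite('pics/r.png',im[:,:,::-1][:600])
E
```

```text
scene [(0.6, -0.076), (0.588, -0.057), (0.576, -0.056), (0.564, -0.065), (0.552, -0.047), (0.54, -0.067), (0.528, -0.046), (0.516, -0.085), (0.504, 0.02), (0.492, -0.076), (0.48, -0.026), (0.468, 0.017), (0.456, -0.082), (0.444, -0.019), (0.432, -0.024), (0.42, -0.02), (0.408, -0.002), (0.396, -0.019), (0.384, -0.049), (0.372, 0.027)]
grip px 174.97333333333333 282.32666666666665 150.0
side [(0.596, 0.117), (0.584, 0.019), (0.572, 0.013), (0.56, 0.017), (0.548, 0.054), (0.536, 0.015), (0.524, 0.019), (0.512, 0.022), (0.5, 0.026), (0.488, 0.024), (0.476, 0.027), (0.464, 0.026), (0.452, 0.027), (0.44, 0.033), (0.428, 0.034), (0.416, 0.034), (0.404, 0.041), (0.392, 0.039), (0.38, 0.036), (0.368, 0.038)]
grip px 306.7413793103448 151.44827586206895 58.0
grip [ 0.48692891 -0.34252189  0.02399351] [ 0.4877441  -0.34208783  0.02349449]
```

View pics/p.png

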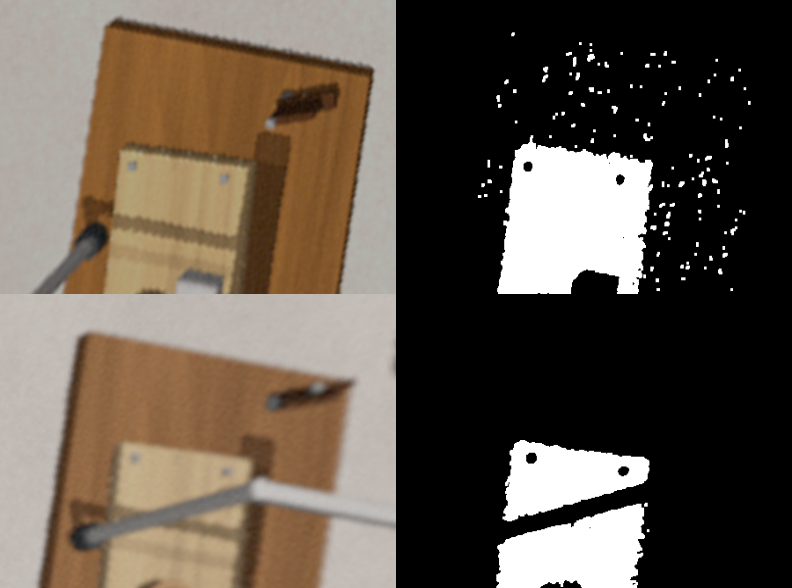

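The mask gives a clean panel in both views. The side view puts its right edge from (0.572,0.013) to (0.38,0.038), and the grip triangulates to (0.487,-0.342,0.024), a height that fits. I'll fit the edges now and work out the pre-grasp move.

```bash
cat >> h.py <<'E'
def mv(Tp,Tr,st): # rotvec (tool) and mm shift from state to target
    q=np.array(st["ee_rot"]);R0=R.from_quat(q[[1,2,3,0]])
    return (R0.inv()*Tr).as_rotvec(), R0.inv().apply(np.array(Tp)-st["tool_pos"])*1000
def toolrot(ang,phi): # ang: heading of rule +x (rad) ; tool leans back to -x by phi; tool y along rule +-y, tool x left/up
    c,s=np.cos(ang),np.sin(ang); rx=np.array([c,s,0]); z=np.array([0,0,1.])
    tz=np.sin(phi)*rx-np.cos(phi)*z; tx=np.cos(phi)*rx+np.sin(phi)*z; return R.from_matrix(np.c_[tx,np.cross(tz,tx),tz])
E
python3 - <<'E'
from h import *
from bench import bot
d=pickle.load(open('c0.pkl','rb')); B=(.28,.75,-.15,.30)
def fit(P):
    P=np.array(P); 
    for _ in range(6):
        k=np.polyfit(P[:,0],P[:,1],1); r=np.abs(np.polyval(k,P[:,0])-P[:,1]); P=P[r<max(.0025,1.5*np.median(r))]
    return k,P[:,0].min(),P[:,0].max(),r.mean()
for n in("scene","side"):
    im=topview(d[n],*B,.030,.5); h=cv2.cvtColor(im,cv2.COLOR_RGB2HSV)
    m=((h[...,0]>15)&(h[...,0]<32)&(h[...,1]>60)&(h[...,2]>60)).astype(np.uint8); m=cv2.morphologyEx(m,cv2.MORPH_OPEN,np.ones((9,9)))
    _,L,S,_=cv2.connectedComponentsWithStats(m); 
    E=[];W=[]
    for r in range(m.shape[0]):
        c=np.flatnonzero(m[r]); 
        if len(c)>80: E.append(unview((c.max(),r),*B)[0])
    for c in range(m.shape[1]):
        r=np.flatnonzero(m[:,c])
        if len(r)>80: W.append(unview((c,r.min()),*B)[0][::-1])
    print(n,'right y=f(x)',fit(E),np.degrees(np.arctan(fit(E)[0][0])),'far x=f(y)',fit(W))
    im=topview(d[n],*B,.018,.5); h=cv2.cvtColor(im,cv2.COLOR_RGB2HSV); m=((h[...,0]>5)&(h[...,0]<32)&(h[...,1]>90)).astype(np.uint8); m=cv2.morphologyEx(m,cv2.MORPH_OPEN,np.ones((9,9)))
    E=[unview((np.flatnonzero(m[r]).max(),r),*B)[0] for r in range(m.shape[0]) if m[r].sum()>300]
    W=[unview((c,np.flatnonzero(m[:,c]).min()),*B)[0][::-1] for c in range(m.shape[1]) if m[:,c].sum()>300]
    print(n,'board right',fit(E),'far',fit(W))
# rule working edge from tick-free edge: white-level
rb=(.33,.68,-.46,-.18); im=topview(d["scene"],*rb,.006,.5); h=cv2.cvtColor(im,cv2.COLOR_RGB2LAB)
m=(h[...,2]<127+0).astype(np.uint8); m=cv2.morphologyEx(cv2.morphologyEx(m,cv2.MORPH_OPEN,np.ones((5,5))),cv2.MORPH_CLOSE,np.ones((9,9)))
cs=sorted(cv2.findContours(m,0,2)[0],key=cv2.contourArea)[-3:]
for c in cs: r=cv2.minAreaRect(c); print('rule?',unview(r[0],*rb),np.array(r[1])/2,unview(cv2.boxPoints(r),*rb).round(4).tolist())
st=bot.read_state()
for ang in (51,): 
    T=toolrot(np.radians(ang),np.radians(55)); print(mv([.487-.1*.63*.8,-.342-.1*.775*.8,.16],T,st),T.as_matrix().round(2).tolist())
E
```

```text
scene right y=f(x) (array([-0.12649801,  0.08306917]), np.float64(0.3695), np.float64(0.56), np.float64(0.000931803564888842)) -7.209509672051605 far x=f(y) (array([0.09004047, 0.58576646]), np.float64(0.013500000000000012), np.float64(0.16099999999999998), np.float64(0.0008265531559304151))
scene board right (array([-0.17324501, -0.00263294]), np.float64(0.335), np.float64(0.593), np.float64(0.0002528433914417613)) far (array([0.169493  , 0.69370986]), np.float64(-0.09400000000000003), np.float64(0.07849999999999999), np.float64(0.00025858433602586394))
side right y=f(x) (array([-0.09030452,  0.07101735]), np.float64(0.3665), np.float64(0.5005), np.float64(0.001144511634432033)) -5.160071388586158 far x=f(y) (array([0.10146814, 0.58137182]), np.float64(0.019999999999999962), np.float64(0.11249999999999999), np.float64(0.0005186807801975698))
side board right (array([-0.16941231,  0.00281085]), np.float64(0.3325), np.float64(0.4735), np.float64(0.0002132519238759547)) far (array([0.17455132, 0.68311347]), np.float64(-0.07300000000000001), np.float64(0.093), np.float64(0.0002347095955
[... 178 characters left out ...]
 -0.328000009059906], [0.4560999870300293, -0.30889999866485596]]
rule? [[ 0.47292628 -0.33912834]] [38.52840042 20.68318939] [[0.4916999936103821, -0.3278999924659729], [0.4925999939441681, -0.34860000014305115], [0.45419999957084656, -0.35030001401901245], [0.45320001244544983, -0.3296999931335449]]
rule? [[ 0.55868478 -0.42230159]] [ 92.65260315 195.58590698] [[0.5120999813079834, -0.3246000111103058], [0.6638000011444092, -0.4481000006198883], [0.6053000092506409, -0.5199999809265137], [0.4535999894142151, -0.39649999141693115]]
(array([ 0.28644149,  0.92981073, -0.5525698 ]), array([302.44726424, -37.53642266,  87.77040656])) [[0.36, 0.78, 0.52], [0.45, -0.63, 0.64], [0.82, 0.0, -0.57]]
```

Emit:
send_rows(commands=[[0.286,0.93,-0.553,302,-38,88,85],[0.286,0.93,-0.553,302,-38,88,85],[0.286,0.93,-0.553,302,-38,88,85],[0.286,0.93,-0.553,302,-38,88,85],[0.286,0.93,-0.553,302,-38,88,85],[0.286,0.93,-0.553,302,-38,88,85],[0.286,0.93,-0.553,302,-38,88,85],[0.286,0.93,-0.553,302,-38,88,85],[0.286,0.93,-0.553,302,-38,88,85],[0.286,0.93,-0.553,302,-38,88,85],[0.286,0.93,-0.553,302,-38,88,85],[0.286,0.93,-0.553,302,-38,88,85]], squeeze=30)

```text
t: 1.35
tool_pos: [0.4361, -0.4041, 0.1617]
ee_rot: [-0.197, 0.801, 0.383, 0.416]
ft_force: [-0.1, 0.3, 0.3]
finger_gap: 0.0848
grasp_force: 0.0
```

```bash
python3 - <<'E'
from h import *
from bench import bot,camera
w=camera("wrist"); pickle.dump(w,open('w1.pkl','wb')); s=bot.read_state(); print(s['t'],s['joint_pos'].round(3),s['tool_pos'],s['ee_rot'])
rb=(.36,.64,-.48,-.18); a=topview(w,*rb,.006,.75,True); cv2.imwrite('pics/w1.png',np.hstack([cv2.resize(w["frame"],(400,300)),cv2.resize(a,(400,373))[:300]])[:,:,::-1])
h=cv2.cvtColor(w["frame"],cv2.COLOR_RGB2HSV)
cv2.imwrite('pics/w1t.png',a[:,:,::-1])
E
```

```text
1.4 [-1.092  0.509  0.274  1.851  0.849  0.921] [ 0.43606774 -0.40399434  0.16162677] [-0.19691212  0.80076535  0.38271398  0.4165699 ]
```

View pics/w1t.png

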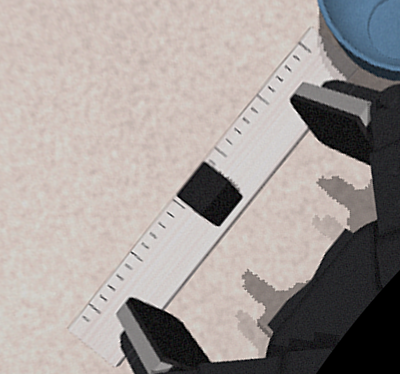

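The reprojected wrist view is clean: the working edge runs from (68,327) to (312,28) and the grip block is at about (209,194). The rule's +x heading is 50.8° and its origin is about (0.488,-0.344).

```bash
python3 - <<'E'
from h import *
from bench import bot
s=bot.read_state(); T=toolrot(np.radians(50.8),np.radians(55))
for p in ([.466,-.371,.080],[.4885,-.3435,.031]): print([x.round(3) for x in mv(p,T,s)])
E
```

```text
[array([-0.001,  0.002,  0.005]), array([-41.174,   2.201,  83.351])]
[array([-0.001,  0.002,  0.005]), array([-60.806,   2.201, 140.605])]
```

Emit:
send_rows(commands=[[0,0,0.005,-20,2,42,85],[0,0,0.005,-41,2,83,85],[0,0,0.005,-51,2,112,85],[0,0,0.005,-57,2,130,85],[0,0,0.005,-61,2,140,85],[0,0,0.005,-61,2,140,85]])

```text
t: 2.0
tool_pos: [0.4879, -0.3427, 0.0298]
ee_rot: [-0.199, 0.801, 0.381, 0.416]
ft_force: [-0.5, 0.6, -0.4]
finger_gap: 0.0848
grasp_force: 0.0
```

Emit:
send_rows(commands=[[0,0,0,0,0,0,25],[0,0,0,0,0,0,15],[0,0,0,0,0,0,10],[0,0,0,0,0,0,10],[0,0,0,0,0,0,10],[0,0,0,0,0,0,10],[0,0,0,0,0,0,10],[0,0,0,0,0,0,10]], squeeze=60)

```text
t: 2.8
tool_pos: [0.488, -0.3441, 0.0307]
ee_rot: [-0.198, 0.802, 0.38, 0.417]
ft_force: [-2.9, -4.1, 4.7]
finger_gap: 0.0297
grasp_force: 60.3
```

```bash
python3 - <<'E'
from h import *
from bench import bot
s=bot.read_state(); T0=toolrot(np.radians(50.8),np.radians(55)); T=toolrot(np.radians(84.3),np.radians(55))
print([x.round(3) for x in mv([.488,-.344,.14],T0,s)])
for p in ([.460,-.099,.14],[.460,-.099,.075]): print([x.round(3) for x in mv(p,T,s)])
E
```

```text
[array([-0.001,  0.001, -0.001]), array([ 89.594,  -0.196, -62.687])]
[array([ 0.478,  0.   , -0.337]), array([ 188.266, -176.729,   78.411])]
[array([ 0.478,  0.   , -0.337]), array([ 135.049, -176.643,  115.734])]
```

Emit:
send_rows(commands=[[0,0,0,20,0,-14,10],[0,0,0,55,0,-38,10],[0,0,0,90,0,-63,10],[0.08,0,-0.056,106,-29,-39,10],[0.16,0,-0.112,123,-59,-16,10],[0.24,0,-0.169,139,-88,8,10],[0.32,0,-0.225,156,-118,31,10],[0.4,0,-0.281,172,-147,55,10],[0.478,0,-0.337,188,-177,78,10],[0.478,0,-0.337,162,-177,97,10],[0.478,0,-0.337,135,-177,116,10],[0.478,0,-0.337,135,-177,116,10]])

```text
t: 4.0
tool_pos: [0.4579, -0.0966, 0.0706]
ee_rot: [-0.313, 0.657, 0.595, 0.341]
ft_force: [-1.3, 0.3, -4.3]
finger_gap: 0.0291
grasp_force: 60.8
```

```bash
python3 - <<'E'
from h import *
from bench import bot,camera
w={n:camera(n) for n in("scene","side","wrist")}; pickle.dump(w,open('w2.pkl','wb')); s=bot.read_state(); print(s['t'],s['joint_pos'].round(3),s['tool_pos'],s['ee_rot'],s['ft_force'],s['finger_gap'])
rb=(.28,.68,-.16,.08); a=topview(w["wrist"],*rb,.024,1,True); 
b=topview(w["scene"],*rb,.05,1)
cv2.imwrite('pics/w2.png',np.hstack([cv2.resize(w["wrist"]["frame"],(533,400)),b])[:,:,::-1])
E
```

```text
4.15 [-0.626  0.36  -0.119  1.716  0.787  0.778] [ 0.45979088 -0.09822136  0.07539644] [-0.31037473  0.65746351  0.59523892  0.34219862] [-0.39231789  0.22532823 -3.68094275] 0.029267806462578025
```

View pics/w2.png

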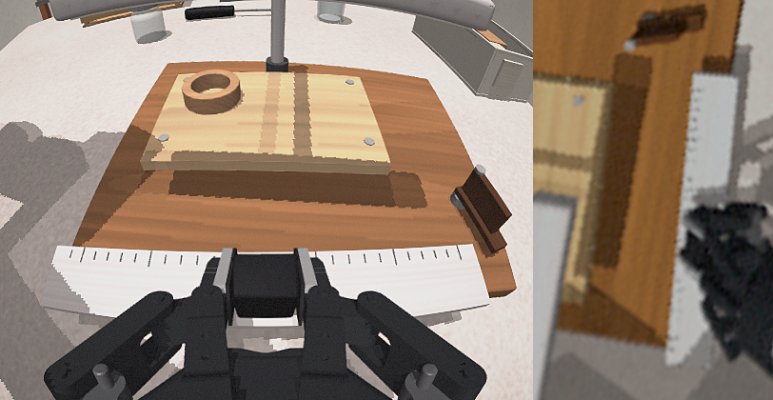

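The wrist view shows the panel's front face from (141,165) to (391,172), the rule's working edge along row ~246, and the turnbutton at (455–510,165–250), swung a little outward. I'll measure both edges in this one camera.

```bash
python3 - <<'E'
from h import *
w=pickle.load(open('w2.pkl','rb'))["wrist"]; F=True
def fit(P):
    P=np.array(P)
    for _ in range(8):
        k=np.polyfit(P[:,0],P[:,1],1); r=np.abs(np.polyval(k,P[:,0])-P[:,1]); P=P[r<max(.0012,2*np.median(r))]
    return k.round(4),np.degrees(np.arctan(k[0])).round(2),P[:,0].min().round(4),P[:,0].max().round(4),r.mean().round(5),len(P)
B=(.28,.66,-.15,.15)
# panel/board contact edge z=.018: yellow(panel top+face) lower bound in columns of the image
im=topview(w,*B,.018,.5,F); h=cv2.cvtColor(im,cv2.COLOR_RGB2HSV); cv2.imwrite('pics/t18.png',im[:,:,::-1])
m=((h[...,0]>14)&(h[...,0]<32)&(h[...,1]>50)&(h[...,1]<150)&(h[...,2]>70)).astype(np.uint8); m=cv2.morphologyEx(m,cv2.MORPH_OPEN,np.ones((5,5)))
_,L,S,_=cv2.connectedComponentsWithStats(m); i=1+S[1:,4].argmax(); m=(L==i)
E=[unview((np.flatnonzero(m[r]).max(),r),*B)[0] for r in range(m.shape[0]) if m[r].sum()>60]
print('panel bottom edge z18',fit(E),S[i])
# print HSV along a row for check
r=int((.66-.47)/.0005)
for y in np.arange(.05,.0,-.003): print(round(y,3),h[r,int((.15-y)/.0005)].tolist(),end=' ')
# rule working edge z=.0507
im=topview(w,*B,.0507,.5,F); h=cv2.cvtColor(im,cv2.COLOR_RGB2HSV); m=((h[...,1]<40)&(h[...,2]>120)).astype(np.uint8); m=cv2.morphologyEx(m,cv2.MORPH_OPEN,np.ones((3,3)))
b0=int((.15+.03)/.0005); b1=int((.15+.12)/.0005)
E=[]
for r in range(m.shape[0]):
    c=np.flatnonzero(m[r,b0:b1]); 
    if len(c)>20: E.append(unview((c.min()+b0,r),*B)[0])
print('\nrule edge',fit(E)); cv2.imwrite('pics/t50.png',im[:,:,::-1])
E
```

```text
panel bottom edge z18 (array([-0.162 ,  0.1229]), np.float64(-9.2), np.float64(0.444), np.float64(0.576), np.float64(0.00045), 199) [    0   109   253   498 87953]
0.05 [17, 91, 223] 0.047 [16, 93, 211] 0.044 [15, 92, 142] 0.041 [14, 89, 143] 0.038 [15, 89, 143] 0.035 [15, 89, 129] 0.032 [14, 94, 130] 0.029 [16, 91, 135] 0.026 [14, 88, 134] 0.023 [11, 126, 99] 0.02 [14, 133, 94] 0.017 [13, 132, 93] 0.014 [12, 120, 100] 0.011 [14, 128, 96] 0.008 [12, 129, 97] 0.005 [13, 126, 97] 0.002 [13, 125, 96] 
rule edge (array([-0.0957, -0.0253]), np.float64(-5.46), np.float64(0.3475), np.float64(0.6055), np.float64(0.00014), 427)
```

```bash
python3 - <<'E'
from h import *
w=pickle.load(open('w2.pkl','rb'))["wrist"]; F=True; B=(.28,.66,-.15,.15)
for z,f in ((.018,lambda h:h[...,1]<107),(.030,lambda h:(h[...,1]<110)&(h[...,2]>165))):
    im=cv2.GaussianBlur(topview(w,*B,z,.5,F),(5,5),0); h=cv2.cvtColor(im,cv2.COLOR_RGB2HSV)
    m=((h[...,1]>50)&f(h)).astype(np.uint8); m=cv2.morphologyEx(m,cv2.MORPH_OPEN,np.ones((5,5)))
    E=[]
    for r in range(m.shape[0]):
        c=np.flatnonzero(m[r,:340]); 
        if len(c)>60: E.append(unview((c.max(),r),*B)[0])
    P=np.array(E); print(z,P[::20].round(4).tolist())
    for _ in range(8):
        k=np.polyfit(P[:,0],P[:,1],1); q=np.abs(np.polyval(k,P[:,0])-P[:,1]); P=P[q<max(.0015,2*np.median(q))]
    print(k,np.degrees(np.arctan(k[0])),P[:,0].min(),P[:,0].max(),q.mean())
E
```

```text
0.018 [[0.6015, 0.118], [0.5915, 0.038], [0.5815, 0.012], [0.5715, 0.0125], [0.5615, 0.014], [0.5515, 0.015], [0.5415, 0.0165], [0.5315, 0.018], [0.5215, 0.019], [0.5115, 0.0205], [0.5015, 0.0215], [0.4915, 0.023], [0.4815, 0.024], [0.4715, 0.0255], [0.4615, 0.0265], [0.4515, 0.028], [0.4415, 0.029], [0.4315, 0.0305], [0.4215, 0.0315], [0.4115, 0.033], [0.4015, 0.034], [0.3915, 0.0355], [0.3815, 0.037], [0.3715, 0.038], [0.3615, 0.0395]]
[-0.12653237  0.08510064] -7.21144775413795 0.36100000000000004 0.559 0.0001587118362576471
0.03 [[0.595, 0.118], [0.585, 0.0415], [0.575, 0.017], [0.565, 0.019], [0.555, 0.019], [0.545, 0.0215], [0.535, 0.0235], [0.525, 0.025], [0.515, 0.027], [0.505, 0.0295], [0.495, 0.0305], [0.485, 0.0325], [0.475, 0.033], [0.465, 0.035], [0.455, 0.037], [0.445, 0.039], [0.435, 0.0405], [0.425, 0.0425], [0.415, 0.0445], [0.405, 0.0465], [0.395, 0.047], [0.385, 0.0355], [0.375, 0.0375]]
[-0.16800417  0.11369038] -9.536867942907596 0.3935 0.5635 0.00041980657175750603
```

```bash
python3 - <<'E'
from h import *
from bench import bot
s=bot.read_state(); T=toolrot(np.radians(82.55),np.radians(55))
for p in ([.459,-.070,.060],[.4665,-.013,.053],[.4665,-.013,.0495],[.4677,-.003,.0495]): print([x.round(3) for x in mv(p,T,s)])
E
```

```text
[array([-0.026, -0.001,  0.017]), array([ 3.432, -3.562, 31.775])]
[array([-0.026, -0.001,  0.017]), array([30.63 , -1.72 , 82.874])]
[array([-0.026, -0.001,  0.017]), array([27.762, -1.717, 84.88 ])]
[array([-0.026, -0.001,  0.017]), array([33.534, -1.51 , 93.132])]
```

Emit:
send_rows(commands=[[-0.013,0,0.009,2,-2,16,10],[-0.026,0,0.017,3,-4,32,10],[-0.026,0,0.017,12,-3,48,10],[-0.026,0,0.017,21,-3,65,10],[-0.026,0,0.017,28,-2,78,10],[-0.026,0,0.017,31,-2,83,10],[-0.026,0,0.017,31,-2,83,10],[-0.026,0,0.017,31,-2,83,10]])

```text
t: 4.95
tool_pos: [0.4664, -0.0131, 0.0529]
ee_rot: [-0.304, 0.666, 0.585, 0.347]
ft_force: [-0.2, 0.1, -4.4]
finger_gap: 0.0291
grasp_force: 60.8
```

```bash
python3 - <<'E'
from h import *
from bench import bot,camera
w=camera("wrist"); pickle.dump(w,open('w3.pkl','wb')); s=bot.read_state(); print(s['t'],s['tool_pos'],s['ee_rot'],s['ft_force'])
cv2.imwrite('pics/w3.png',w["frame"][:,:,::-1])
E
```

```text
5.0 [ 0.46634742 -0.01317368  0.0527141 ] [-0.30426316  0.6665123   0.58527124  0.34733681] [ 0.32051062  0.39687068 -4.12491144]
```

View pics/w3.png

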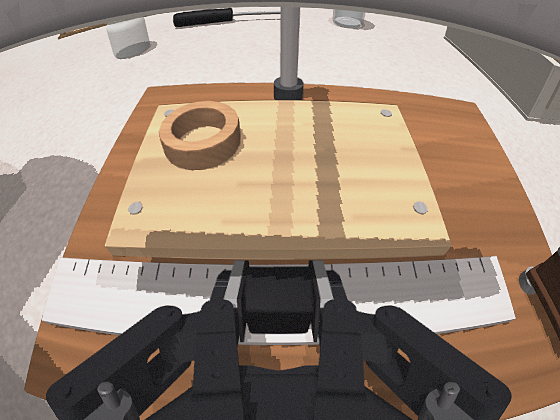

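The wrist view shows the rule nearly parallel in front of the panel, with the working edge along row ~260 and the panel's face just beyond it. The lamp sits above and clear. I'll lower it onto the board.

Emit:
send_rows(commands=[[0,0,0,-1.6,0,1.1,10],[0,0,0,-2.9,0,2,10],[0,0,0,-2.9,0,2,10]])

```text
t: 5.3
tool_pos: [0.4662, -0.0128, 0.0486]
ee_rot: [-0.305, 0.667, 0.585, 0.347]
ft_force: [1.0, -1.0, -1.4]
finger_gap: 0.0286
grasp_force: 61.1
```

Emit:
send_rows(commands=[[0,0,0,1.7,0,2.5,10],[0,0,0,3.4,0,4.9,10],[0,0,0,3.4,0,4.9,10]])

```text
t: 5.6
tool_pos: [0.4668, -0.0061, 0.0487]
ee_rot: [-0.305, 0.666, 0.585, 0.347]
ft_force: [1.0, -0.7, -2.4]
finger_gap: 0.0293
grasp_force: 60.9
```

Emit:
send_rows(commands=[[0,0,0,0.6,0,0.8,10],[0,0,0,1.1,0,1.6,10],[0,0,0,1.1,0,1.6,10]])

```text
t: 5.9
tool_pos: [0.467, -0.0045, 0.0486]
ee_rot: [-0.305, 0.666, 0.585, 0.347]
ft_force: [0.1, -0.1, -2.7]
finger_gap: 0.0291
grasp_force: 60.9
```

Emit:
send_rows(commands=[[0,0,0,0.3,0,0.4,10],[0,0,0,0.6,0,0.8,10],[0,0,0,0.6,0,0.8,10]])

```text
t: 6.2
tool_pos: [0.4671, -0.0043, 0.0487]
ee_rot: [-0.304, 0.667, 0.585, 0.347]
ft_force: [-5.2, -8.2, 1.1]
finger_gap: 0.0292
grasp_force: 62.2
```

```bash
cat > edge.py <<'E'
from h import *
from bench import bot,camera
w=camera("wrist"); s=bot.read_state(); print(s['t'],s['tool_pos'].round(4),s['ft_force'].round(1),s['torque'].round(2)); pickle.dump(w,open('we.pkl','wb'))
B=(.30,.64,-.06,.08)
def fit(E):
    P=np.array(E)
    for _ in range(8):
        k=np.polyfit(P[:,0],P[:,1],1); q=np.abs(np.polyval(k,P[:,0])-P[:,1]); P=P[q<max(.0012,2*np.median(q))]
    return [k[0].round(4),np.degrees(np.arctan(k[0])).round(2),P[:,0].min().round(3),P[:,0].max().round(3),np.polyval(k,[.373,.472,.571]).round(4),q.mean().round(5)]
im=cv2.GaussianBlur(topview(w,*B,.024,.5,True),(3,3),0); cv2.imwrite('pics/e24.png',im[:,:,::-1]); h=cv2.cvtColor(im,cv2.COLOR_RGB2HSV)
m=cv2.morphologyEx((h[...,1]<50).astype(np.uint8),cv2.MORPH_OPEN,np.ones((3,3)))
E=[]
for r in range(m.shape[0]):
    x=B[1]-r*.0005; yp=.0851-.1265*x; c0=int((B[3]-yp-.012)/.0005); c=np.flatnonzero(m[r,c0:c0+60])
    if len(c)>25: E.append(unview((c.min()+c0,r),*B)[0])
print('rule edge',fit(E))
im=cv2.GaussianBlur(topview(w,*B,.030,.5,True),(3,3),0); h=cv2.cvtColor(im,cv2.COLOR_RGB2HSV)
for x in (.37,.40,.43,.5,.53,.55,.57):
    r=int((B[1]-x)/.0005); yp=.0851-.1265*x
    im2=cv2.cvtColor(topview(w,*B,.024,.5,True),cv2.COLOR_RGB2HSV)
    print(x,[im2[r,int((B[3]-yp-d)/.0005)].tolist()[1:] for d in np.arange(.006,-.009,-.001)])
E
python3 edge.py
```

```text
6.25 [ 0.4671 -0.0043  0.0487] [-4.5 -9.1  0.4] [-1.74  0.77  0.53]
rule edge [np.float64(-0.1279), np.float64(-7.29), np.float64(0.341), np.float64(0.614), array([0.0366, 0.024 , 0.0113]), np.float64(0.00014)]
0.37 [[86, 227], [88, 224], [91, 224], [87, 232], [96, 192], [92, 117], [97, 132], [81, 129], [3, 244], [7, 235], [15, 166], [11, 136], [8, 68], [3, 88], [3, 83]]
0.4 [[93, 143], [93, 140], [90, 142], [90, 141], [88, 136], [92, 127], [98, 130], [80, 115], [8, 123], [3, 84], [8, 93], [9, 59], [5, 48], [5, 56], [19, 55]]
0.43 [[91, 140], [94, 144], [90, 141], [91, 143], [94, 138], [86, 130], [96, 130], [91, 126], [13, 136], [13, 139], [11, 115], [9, 59], [4, 57], [8, 62], [5, 52]]
0.5 [[93, 143], [96, 138], [88, 142], [93, 143], [91, 134], [90, 127], [93, 132], [90, 128], [13, 137], [14, 112], [18, 101], [0, 64], [66, 31], [8, 31], [19, 27]]
0.53 [[91, 137], [94, 139], [88, 139], [89, 140], [95, 159], [88, 124], [92, 130], [90, 130], [30, 126], [6, 136], [15, 133], [12, 43], [8, 62], [8, 63], [11, 93]]
0.55 [[96, 138], [91, 140], [95, 140], [90, 139], [91, 160], [92, 119], [90, 130], [100, 132], [45, 102], [0, 64], [7, 38], [36, 28], [8, 63], [7, 74], [9, 86]]
0.57 [[94, 136], [92, 139], [93, 143], [93, 140], [94, 149], [88, 124], [93, 132], [81, 133], [6, 129], [15, 138], [17, 137], [4, 64], [14, 75], [42, 36], [4, 57]]
```

The rule's edge fits at -7.29° against the panel's -7.21°. No board colour shows in between, and it is pressed with about 9 N, so it is flush. I'll hold, then release.

Emit:
send_rows(commands=[[0,0,0,0,0,0,10],[0,0,0,0,0,0,10],[0,0,0,0,0,0,10],[0,0,0,-0.2,0,-0.3,10],[0,0,0,-0.2,0,-0.3,34],[0,0,0,-0.2,0,-0.3,45],[0,0,0,-0.2,0,-0.3,60],[0,0,0,-0.2,0,-0.3,60],[0,0,0,-0.2,0,-0.3,60]])

```text
t: 7.15
tool_pos: [0.4672, -0.0039, 0.0488]
ee_rot: [-0.305, 0.666, 0.585, 0.347]
ft_force: [0.1, 0.3, 0.4]
finger_gap: 0.0597
grasp_force: 0.0
```

```bash
python3 edge.py | head -2; python3 -c "
from bench import bot;s=bot.read_state();print(s['finger_gap'],s['joint_pos'].round(2))"
```

```text
7.2 [ 0.4672 -0.0039  0.0488] [-0.4 -0.3  0.2] [-0.76  0.07  0.01]
rule edge [np.float64(-0.1262), np.float64(-7.19), np.float64(0.356), np.float64(0.614), array([0.0362, 0.0237, 0.0112]), np.float64(0.00015)]
0.06035634900942373 [-0.47  0.22 -0.33  1.47  0.88  1.02]
```

The rule stayed put after release. I'll back out along the tool axis, close the fingers, and look at the turnbutton.

Emit:
send_rows(commands=[[0,0,0,0,0,-20,60],[0,0,0,0,0,-45,60],[0,0,0,0,0,-80,60],[0,0,0,0,0,-120,60],[0,0,0,0,40,-130,0],[0,0,0,0,80,-130,0],[0,0,0,0,80,-130,0],[0,0,0,0,80,-130,0]])

```text
t: 8.0
tool_pos: [0.5329, -0.1198, 0.1226]
ee_rot: [-0.305, 0.666, 0.585, 0.347]
ft_force: [-1.3, -0.2, -0.5]
finger_gap: 0.0016
grasp_force: 0.0
```

```bash
python3 - <<'E'
from h import *
from bench import bot,camera
w={n:camera(n) for n in("scene","side","wrist")}; pickle.dump(w,open('w4.pkl','wb')); s=bot.read_state(); print(s['t'],s['joint_pos'].round(3),s['tool_pos'],s['finger_gap'])
k=w["wrist"]["frame"]; P=proj(w["wrist"],[[.6395,-.0162,.045]],True)[0]; print('wrist pred',P)
out=[]
for n,f in(("wrist",True),("scene",False),("side",False)):
    p=proj(w[n],[[.635,-.03,.045]],f)[0]; r=35 if n!="wrist" else 90; x0,y0=int(np.clip(p[0]-r,0,560-2*r)),int(np.clip(p[1]-r,0,420-2*r)); print(n,x0,y0,2*r)
    out.append(cv2.resize(w[n]["frame"][y0:y0+2*r,x0:x0+2*r],(266,266),interpolation=cv2.INTER_CUBIC))
a=np.hstack(out); b=cv2.resize(w["wrist"]["frame"],(400,300)); c=cv2.resize(w["scene"]["frame"],(398,300))
cv2.imwrite('pics/w4.png',np.vstack([a,np.hstack([b,c])])[:,:,::-1])
E
```

```text
8.15 [-0.59   0.45   0.109  1.796  0.824  0.857] [ 0.53203067 -0.11967469  0.12326989] 0.0002674080313357347
wrist pred [383.19947636 202.66227384]
wrist 293 125 180
scene 271 222 70
side 210 158 70
```

View pics/w4.png

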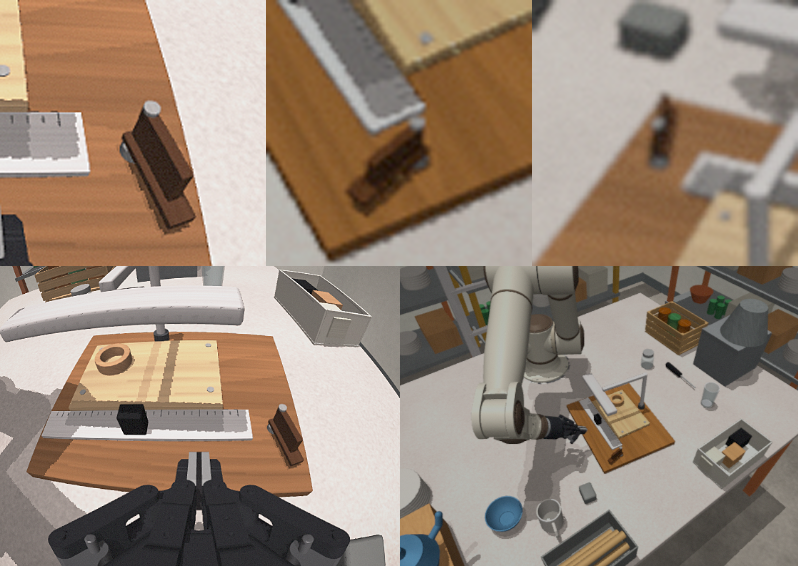

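The wrist crop shows the pivot pin at crop (151,108) with the wing reaching to (192,180) and the tongue end at (180,222). The rule is flush along the panel.

```bash
python3 - <<'E'
from h import *
from bench import bot
w=pickle.load(open('w4.pkl','rb'))["wrist"]; q=lambda u:np.array([293,125])+np.array(u)/1.478
for z in(.059,.063): 
    a=onplane(w,q((151,110)),z,True)[0]; b=onplane(w,q((189,181)),.059,True)[0]; t=onplane(w,q((179,222)),.034,True)[0]
    print(z,a.round(4),b.round(4),np.linalg.norm((b-a)[:2]),'tongue end',t.round(4),np.linalg.norm((t-a)[:2]), [np.degrees(np.arctan2(*(v-a)[1::-1])).round(1) for v in(b,t)])
R0=R.from_quat(bot.read_state()["ee_rot"][[1,2,3,0]]).as_matrix(); print(R0.round(3).tolist())
# far end of rule corner
print('rule far corners',onplane(w,[q((83,112)),q((89,174))],.024,True).round(4).tolist())
E
```

```text
0.059 [ 0.6441 -0.0244  0.059 ] [ 0.6494 -0.073   0.059 ] 0.04884108239455245 tongue end [ 0.6488 -0.0846  0.034 ] 0.060394647145331846 [np.float64(-83.8), np.float64(-85.5)]
0.063 [ 0.6417 -0.0274  0.063 ] [ 0.6494 -0.073   0.059 ] 0.04620712315112995 tongue end [ 0.6488 -0.0846  0.034 ] 0.057664608348609966 [np.float64(-80.5), np.float64(-82.9)]
[[0.074, 0.992, 0.106], [0.568, -0.129, 0.813], [0.82, -0.0, -0.573]]
rule far corners [[0.617, 0.0057, 0.024], [0.6085, -0.0405, 0.024]]
```

```bash
cat > tb.py <<'E'
from h import *
from bench import bot
import sys
s=bot.read_state(); R0=R.from_quat(s["ee_rot"][[1,2,3,0]]); P=np.array([.643,-.025]); r=np.array([-.1693,-.9856]); n=np.array([-.9856,.1693])
d=s["tool_pos"][:2]-P; print('tcp r,n mm',(d@r*1000).round(1),(d@n*1000).round(1),s["tool_pos"].round(4),s["ft_force"].round(1))
def go(a,b,z): return R0.inv().apply(np.r_[P+(a*r+b*n)/1000,z]-s["tool_pos"])*1000
for a,b,z in eval(sys.argv[1]): print((a,b,z),go(a,b,z).round(1).tolist())
E
python3 tb.py "[(60,-47,.12),(52,-45,.056)]+[(34*np.cos(t)+4*np.sin(t)+20,34*np.sin(t)-4*np.cos(t)-14,.056) for t in np.radians([-15,0,20,40,60,80,90,95])]"
```

```text
tcp r,n mm 112.1 93.3 [ 0.532  -0.1197  0.1233] [-0.3 -0.2 -0.3]
(60, -47, 0.12) [23.9, 142.3, 39.8]
(52, -45, 0.056) [-23.9, 140.7, 83.1]
(np.float64(51.806201913418235), np.float64(-26.663550838641978), 0.056) [-23.4, 122.4, 83.9]
(np.float64(54.0), np.float64(-18.0), 0.056) [-24.4, 113.6, 82.4]
(np.float64(53.317629680023565), np.float64(-6.130085610070898), 0.056) [-23.8, 101.8, 83.4]
(np.float64(48.61666150479141), np.float64(4.790600956866424), 0.056) [-20.8, 91.1, 87.6]
(np.float64(40.46410161513776), np.float64(13.444863728670914), 0.056) [-15.9, 82.8, 94.5]
(np.float64(29.843269052724466), np.float64(18.78887089174735), 0.056) [-9.7, 77.8, 103.4]
(np.float64(24.0), np.float64(20.0), 0.056) [-6.4, 76.9, 108.2]
(np.float64(21.0214835389466), np.float64(20.21924270610998), 0.056) [-4.7, 76.8, 110.7]
```

Emit:
send_rows(commands=[[0,0,0,0,48,0,0],[0,0,0,0,95,0,0],[0,0,0,12,142,20,0],[0,0,0,24,142,40,0],[0,0,0,0,142,62,0],[0,0,0,-24,141,83,0],[0,0,0,-24,141,83,0],[0,0,0,-24,141,83,0]])

```text
t: 8.95
tool_pos: [0.679, -0.0843, 0.0568]
ee_rot: [-0.305, 0.667, 0.585, 0.347]
ft_force: [-0.0, -0.4, 1.6]
finger_gap: -0.0
grasp_force: 0.0
```

```bash
python3 tb.py "[(51.8,-26.7,.056),(54,-18,.056),(53.3,-6,.056),(48.6,4.8,.056)]"
```

```text
tcp r,n mm 52.4 -45.5 [ 0.679  -0.0843  0.0568] [-0.  -0.4  1.6]
(51.8, -26.7, 0.056) [0.1, -18.8, 1.6]
(54, -18, 0.056) [-1.0, -27.6, 0.1]
(53.3, -6, 0.056) [-0.3, -39.5, 1.0]
(48.6, 4.8, 0.056) [2.6, -50.1, 5.3]
```

Emit:
send_rows(commands=[[0,0,0,0,-9,1,0],[0,0,0,0,-15,1,0],[0,0,0,0,-19,1,0],[0,0,0,0,-23,1,0],[0,0,0,-0.5,-27,0,0],[0,0,0,-0.5,-31,0,0]])

```text
t: 9.55
tool_pos: [0.6486, -0.0807, 0.0559]
ee_rot: [-0.305, 0.666, 0.585, 0.347]
ft_force: [1.2, -0.6, 1.6]
finger_gap: 0.0002
grasp_force: 0.6
```

Emit:
send_rows(commands=[[0,0,0,0.3,-4,0.5,0],[0,0,0,0.5,-8,1,0],[0,0,0,1.5,-12,2.5,0],[0,0,0,3,-16,4.5,0],[0,0,0,3.5,-19,5.3,0]])

```text
t: 10.05
tool_pos: [0.6304, -0.0715, 0.0553]
ee_rot: [-0.305, 0.666, 0.585, 0.347]
ft_force: [1.1, -0.2, -0.0]
finger_gap: 0.0001
grasp_force: 0.6
```

```bash
python3 tb.py "[(40.5,13.4,.056),(35,16.5,.056),(29.8,18.8,.056),(24,20,.056)]"; python3 - <<'E'
from h import *
from bench import camera
w=camera("wrist"); pickle.dump(w,open('w5.pkl','wb')); cv2.imwrite('pics/w5.png',w["frame"][:,:,::-1])
E
```

```text
tcp r,n mm 47.9 4.6 [ 0.6304 -0.0715  0.0553] [ 1.1 -0.2 -0. ]
(40.5, 13.4, 0.056) [5.0, -8.5, 6.0]
(35, 16.5, 0.056) [8.2, -11.4, 10.6]
(29.8, 18.8, 0.056) [11.3, -13.5, 14.9]
(24, 20, 0.056) [14.6, -14.4, 19.7]
```

Emit:
send_rows(commands=[[0,0,0,2.5,-4.5,3,0],[0,0,0,5,-8.5,6,0],[0,0,0,8,-11.4,10.5,0],[0,0,0,11,-13.5,15,0],[0,0,0,11,-13.5,15,0]])

```text
t: 10.6
tool_pos: [0.6195, -0.0507, 0.056]
ee_rot: [-0.305, 0.666, 0.585, 0.347]
ft_force: [0.0, -0.1, 0.4]
finger_gap: -0.0002
grasp_force: 0.1
```

Emit:
send_rows(commands=[[0,0,0,1,-0.3,1.5,0],[0,0,0,2,-0.6,3,0],[0,0,0,2,-0.6,3,0]])

```text
t: 10.9
tool_pos: [0.6197, -0.0479, 0.0558]
ee_rot: [-0.305, 0.666, 0.585, 0.347]
ft_force: [-0.1, -1.8, 0.1]
finger_gap: -0.0002
grasp_force: 0.4
```

```bash
python3 tb.py "[(24,20,.056),(20,20,.056)]"; python3 - <<'E'
from h import *
from bench import camera
w=camera("wrist"); s=camera("scene"); pickle.dump((w,s),open('w6.pkl','wb'))
p=proj(s,[[.635,-.03,.045]])[0]; x0,y0=int(p[0]-45),int(p[1]-50)
b=cv2.resize(s["frame"][y0:y0+100,x0:x0+90],(378,420),interpolation=cv2.INTER_CUBIC)
cv2.imwrite('pics/w6.png',np.hstack([w["frame"][:,120:520],b])[:,:,::-1])
E
```

```text
tcp r,n mm 26.5 19.1 [ 0.6197 -0.0479  0.0558] [-0.1 -1.8  0.1]
(24, 20, 0.056) [1.6, -0.8, 1.9]
(20, 20, 0.056) [3.9, -0.6, 5.2]
```

View pics/w6.png

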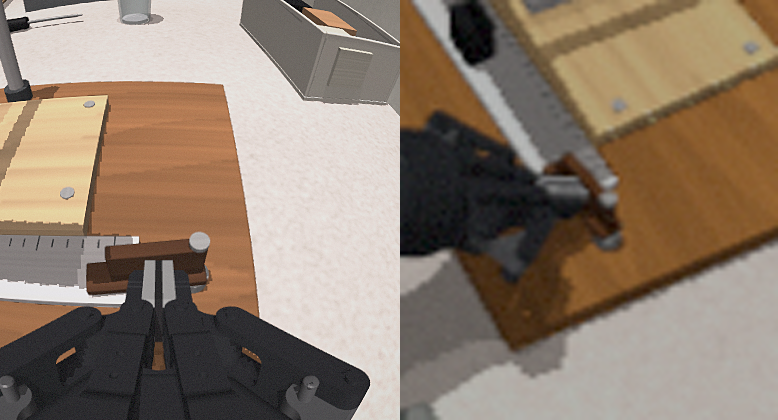

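The turnbutton's wing, (105,258)–(200,245) in the wrist view, now lies across the rule's end almost parallel to it, with my fingertips against it. I'll push on gently to its stop.

Emit:
send_rows(commands=[[0,0,0,0.6,0,0.8,0],[0,0,0,1.2,0,1.6,0],[0,0,0,1.2,0,1.6,0]])

```text
t: 11.3
tool_pos: [0.6198, -0.046, 0.0558]
ee_rot: [-0.305, 0.666, 0.585, 0.347]
ft_force: [-0.7, -1.9, -0.4]
finger_gap: -0.0003
grasp_force: 0.8
```

Emit:
send_rows(commands=[[0,0,0,0.6,0,0.8,0],[0,0,0,1.2,0,1.6,0],[0,0,0,1.2,0,1.6,0]])

```text
t: 11.6
tool_pos: [0.62, -0.0442, 0.0557]
ee_rot: [-0.305, 0.667, 0.585, 0.347]
ft_force: [-2.5, -3.2, 0.8]
finger_gap: -0.0001
grasp_force: 2.2
```

Emit:
send_rows(commands=[[0,0,0,0.6,0,0.8,0],[0,0,0,1.2,0,1.6,0],[0,0,0,1.2,0,1.6,0]])

```text
t: 11.9
tool_pos: [0.6201, -0.0437, 0.0558]
ee_rot: [-0.304, 0.667, 0.585, 0.346]
ft_force: [-6.9, -14.9, 1.1]
finger_gap: 0.0001
grasp_force: 7.9
```

```bash
python3 tb.py "[]"; python3 - <<'E'
from h import *
from bench import camera
w=camera("wrist"); pickle.dump(w,open('w7.pkl','wb'))
B=(.55,.68,-.08,.04); im=topview(w,*B,.059,.5,True); cv2.imwrite('pics/t7.png',im[:,:,::-1]); h=cv2.cvtColor(im,cv2.COLOR_RGB2HSV)
m=((h[...,0]<16)&(h[...,1]>90)&(h[...,2]<110)).astype(np.uint8); m=cv2.morphologyEx(m,cv2.MORPH_OPEN,np.ones((3,3)))
for c in sorted(cv2.findContours(m,0,2)[0],key=cv2.contourArea)[-3:]: print(cv2.contourArea(c),unview(cv2.boxPoints(cv2.minAreaRect(c)),*B).round(4).tolist())
E
```

```text
tcp r,n mm 22.3 19.4 [ 0.6201 -0.0437  0.0558] [ -6.9 -14.9   1.1]
37.5 [[0.5914999842643738, 0.010499999858438969], [0.5914999842643738, 0.003000000026077032], [0.5899999737739563, 0.003000000026077032], [0.5899999737739563, 0.010499999858438969]]
163.5 [[0.6137999892234802, -0.06610000133514404], [0.6189000010490417, -0.06650000065565109], [0.6179999709129333, -0.07859999686479568], [0.6129000186920166, -0.07819999754428864]]
3259.5 [[0.5916000008583069, -0.010700000450015068], [0.6460999846458435, -0.0210999995470047], [0.6412000060081482, -0.04690000042319298], [0.5866000056266785, -0.0364999994635582]]
```

The force jumped to 15 N at the stop, and the wing's heading of -10.8° matches the board's axis, so it is fully closed. I'll back away and check the rule.

Emit:
send_rows(commands=[[0,0,0,-3,0,-5,0],[0,0,0,-3,0,-20,0],[0,0,0,-3,0,-50,0],[0,0,0,-3,0,-90,0],[0,0,0,-3,-45,-120,0],[0,0,0,-3,-90,-130,0],[0,0,0,-3,-90,-130,0],[0,0,0,-3,-90,-130,0]])

```text
t: 12.75
tool_pos: [0.5171, -0.1382, 0.1284]
ee_rot: [-0.304, 0.667, 0.585, 0.348]
ft_force: [-0.1, 0.0, 0.5]
finger_gap: -0.0001
grasp_force: 0.0
```

```bash
python3 edge.py|cut -c1-220; python3 - <<'E'
from h import *
w=pickle.load(open('we.pkl','rb')); B=(.55,.68,-.08,.04); im=topview(w,*B,.059,.5,True); h=cv2.cvtColor(im,cv2.COLOR_RGB2HSV)
m=((h[...,0]<16)&(h[...,1]>90)&(h[...,2]<110)).astype(np.uint8); m=cv2.morphologyEx(m,cv2.MORPH_OPEN,np.ones((3,3)))
c=max(cv2.findContours(m,0,2)[0],key=cv2.contourArea); print(unview(cv2.boxPoints(cv2.minAreaRect(c)),*B).round(4).tolist())
E
```

```text
12.8 [ 0.5177 -0.1379  0.1283] [ 0.2 -1.1 -0.1] [-0.79  0.11  0.01]
rule edge [np.float64(-0.1258), np.float64(-7.17), np.float64(0.328), np.float64(0.588), array([0.0366, 0.0241, 0.0117]), np.float64(0.00016)]
0.37 [[89, 144], [97, 147], [97, 134], [95, 126], [93, 129], [98, 127], [89, 129], [60, 137], [15, 150], [5, 141], [13, 119], [10, 102], [8, 90], [7, 77], [7, 76]]
0.4 [[92, 147], [93, 143], [92, 139], [93, 131], [96, 128], [100, 132], [107, 133], [47, 136], [8, 122], [8, 93], [11, 95], [8, 101], [6, 92], [8, 64], [24, 43]]
0.43 [[91, 140], [88, 148], [87, 146], [90, 130], [92, 128], [98, 130], [95, 124], [68, 109], [18, 128], [6, 137], [15, 116], [13, 100], [12, 86], [11, 72], [4, 60]]
0.5 [[92, 141], [91, 146], [89, 141], [85, 126], [93, 131], [99, 134], [82, 131], [48, 122], [9, 86], [12, 83], [6, 80], [13, 60], [9, 59], [3, 74], [6, 87]]
0.53 [[94, 144], [95, 142], [89, 143], [92, 138], [94, 133], [92, 133], [98, 133], [72, 127], [29, 131], [6, 134], [10, 106], [3, 81], [9, 83], [13, 102], [11, 115]]
0.55 [[93, 145], [92, 142], [92, 141], [89, 137], [86, 133], [88, 133], [97, 137], [77, 129], [32, 110], [13, 99], [8, 101], [13, 98], [11, 96], [15, 105], [9, 113]]
0.57 [[93, 148], [93, 135], [93, 124], [91, 132], [92, 133], [100, 132], [84, 131], [31, 133], [13, 142], [10, 132], [10, 106], [13, 99], [11, 90], [10, 99], [14, 110]]
[[0.5796999931335449, -0.010200000368058681], [0.6456999778747559, -0.020899999886751175], [0.6391000151634216, -0.061900001019239426], [0.5730999708175659, -0.05119999870657921]]
```

The rule is still flush, the turnbutton is still closed, and the arm is clear.

```bash
python3 -c "
from bench import order;print(order.finish_job())"
```

```text
the job is handed in; nothing more can be done
None
```

The straightedge lies flush against the panel edge with the turnbutton closed to its stop over its far end, and the job was handed in at about 13 s; the hand-in call returned no verdict.

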